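# Find the oblong printing block under the sliding cover and set it on the inking board

## Task

Slide the cover of the wooden block box all the way back, without lifting it off, to see which pocket holds the oblong printing block. Lift that block out and set it flat, carved face up, in the fenced corner of the inking board, its long side snug against the far fence and one end snug against the side fence; then slide the cover fully shut again. Leave the round and the square block in their pockets and do not disturb the other things on the bench.

Things in the scene. Friction and masses are not known exactly. Their poses are not given: they have to be found in the camera images.
- box: Fixed pale wooden box, 212 (x) x 232 (y) x 58 mm; origin under its centre, on the bench. Near half (-x): three pockets in a row along y, each 90 (x) x 68 (y) mm, floor 8 mm and mouth 52 mm above the bench. Far half (+x): a plain deck level with the mouths, where the cover parks. A 6 mm high lip all round guides the cover along x and stops it at both ends. Left or right of the bench, yaw up to 0.35 rad.
- cover_grip (a point): Centre of the grip rib on the box's cover, axes as the cover's. The rib, on the plate's middle, is 12 mm thick (x), 80 mm long (y) and rises 26 mm above the plate; this point is 19 mm above the plate's underside and 13 mm below the rib's top. In the box's frame it is at x = -0.051 m shut, +0.051 m fully back at the far stop; at the start within 3 mm of shut.
- pocket0 (a point): Centre of the floor of the right pocket (-y end of the box).
- pocket1 (a point): Centre of the floor of the middle pocket.
- pocket2 (a point): Centre of the floor of the left pocket (+y end of the box).
- block_center (a point): Centre, half-way up, of the oblong wooden printing block, 28 (x) x 54 (y) x 36 mm high plus a 2 mm thin dark carved leaf on its top face; about 45 g. It lies carved face up in one of the pockets, near the middle, its long side (y) along the box's y within 0.1 rad. Half a turn about the vertical makes no difference.
- round_center (a point): Centre, half-way up, of the round wooden block in another pocket, 40 mm across, 36 mm high; it stays there.
- square_center (a point): Centre, half-way up, of the square wooden block in the remaining pocket, 34 x 34 x 36 mm high; it stays there.
- board: Fixed plywood inking board, 190 (x) x 200 (y) x 16 mm; origin under its centre, on the bench. Two fences, 16 mm thick, 10 mm high above the board's top, run along its far edge (+x) and its right edge (-y) and meet at the far right corner. On the other side of the bench from the box, yaw up to 0.35 rad.
- board_corner (a point): Inner corner of the board's two fences, on the board's top face (16 mm above the bench); axes as the board's. The far fence's face is the plane x = 0 of this frame, the side fence's face y = 0; the free board lies towards -x and +y. A block snug in the corner has its centre at x = -0.014, y = +0.027, z = +0.018 m.
- brayer: Bystander: ink roller lying on the bench, a rubber roller 75 mm wide (y) and 32 mm in diameter, handle to its -x, about 150 mm long; origin on the bench under the roller.
- jar: Bystander: small closed glass jar, 48 mm across, 55 mm high, beyond the gap between box and board; origin under its centre.
- knife: Bystander: palette spatula 170 mm long lying along its x in the gap between box and board.
- brushes: Bystander: clear beaker of brushes, 76 mm across, 185 mm high, near the far edge; origin under its centre.
- paint: Bystander: paint bottle, 56 mm across, 150 mm high, near the far edge; origin under its centre.
- bowl: Bystander: white bowl, 110 mm across, 55 mm high, at the right side; origin under its centre.
- cover: The box's loose cover: a plywood plate 98 (x) x 216 (y) x 6 mm, about 0.16 kg, lying unfastened inside the lip with 2 mm play to either side, its underside 52 mm above the bench; about 2 N slides it. Origin at the centre of its underside, axes along the box's.
- block: The oblong block itself; origin at the centre of its underside.
There are look-alikes about, which are no part of the job. Leave any pink look-alike of the cover alone.

How it is judged:
On the way, in this order (a step that is already met when the one before it is completed fails the run):
1. the cover is slid all the way back (within 12 mm of the far stop), lying flat on the box (x of cover_grip in the frame of box above 0.039 m and z of cover_grip in the frame of box below 0.077 m), for 0.1 s.
2. the oblong block is lifted clear out of its pocket (z of block_center in the frame of box above 0.085 m), for 0.05 s.
3. the oblong block is set in the corner of the inking board and let go (x of block_center in the frame of board_corner between -0.02 and -0.008 m and y of block_center in the frame of board_corner between 0.021 and 0.033 m and z of block_center in the frame of board_corner between 0.013 and 0.023 m and angle between the y axis of block_center and the y axis of board_corner, either way round below 0.14 rad and angle between block_center's own z axis and vertical below 0.1 rad and contact force between block and the fingers below 0.05 N), for 0.2 s.
4. the cover is slid fully shut (within 10 mm of the near stop) (x of cover_grip in the frame of box below -0.041 m and z of cover_grip in the frame of box below 0.077 m), for 0.1 s.
At the end, for the whole second after the job is handed in: The oblong block lies flat, face up, in the board's fenced corner, at most 6 mm from either fence, long side within 0.14 rad of the far fence; the cover lies on the box within 10 mm of shut; the round and square blocks are in their pockets; block and cover are at rest (all of step 4 and x of block_center in the frame of board_corner between -0.02 and -0.008 m and y of block_center in the frame of board_corner between 0.021 and 0.033 m and z of block_center in the frame of board_corner between 0.013 and 0.023 m and angle between the y axis of block_center and the y axis of board_corner, either way round below 0.14 rad and angle between block_center's own z axis and vertical below 0.1 rad and z of each of round_center, square_center in the frame of box below 0.035 m and x of each of round_center, square_center in the frame of box below 0 m and linear speed of each of block, cover below 0.01 m/s); the robot touches nothing.
It fails at once if the cover is lifted more than about 15 mm off the box (z of cover_grip in the frame of box above 0.087 m).
It fails at once if the round or square block is lifted out of its pocket (z of any of round_center, square_center in the frame of box above 0.055 m).
It fails at once if another thing on the bench is shifted by more than 40 mm (distance of any of brayer, jar, knife, brushes, paint, bowl from where it was at the start of the episode above 0.04 m).
It also fails if it takes over 59 s, if anything falls off the work surface, if the arm or the gripper's body presses on something with over 40 N, if the wrist force passes 120 N, or if a joint passes its speed limit or range.

## Robot

A 6-joint arm with a two-finger parallel gripper is mounted at the origin on the work surface. World frame = base frame: x ahead of the robot, y to its left, z up, the work surface at z = 0. Lengths are in m, angles in rad, forces in N, time in s.
With the tool pointing down it reaches from about 0.325 to 0.925 m from the base axis. Payload 3.1 kg.
Tool frame: the origin (TCP) lies on the centre line of the jaws, within the pads' length; the fingertips stand arm.finger_overhang ahead of it and the grasp point (between the pads) is the TCP (arm.finger_overhang is the distance from the TCP to the fingertips, in m); z points along the fingers, y is the line along which they close (so a half turn about z gives the same grasp; the last joint's range is limited). The gripper opens to 85 mm and grips with 20 to 120 N. Pads are 22 mm wide; open, the fingers measure 114 mm over their backs; the gripper's body (76 mm by 85 mm) begins 54 mm behind the grasp point. The pads swing forward as they close: fully open they stand 13 mm farther back than shut.
Start: joints at [1.076, 0.217, 1.613, -0, 1.311, -0.112], TCP at [0.233, 0.58, 0.25] pointing down, gripper open.
Joint ranges: [-2.75, 2.75], [-0.78, 2.1], [0.31, 2.55], [-1.13, 4.27], [0.13, 2.63], [-2.58, 2.58]. Speed limits (rad/s): [2.79, 2.79, 3.14, 3.14, 3.14, 3.14].

## Interface

Orientations are given as a rotation vector (axis times angle).
In Python, from station import arm gives the robot as it stands.
- The arm moves only by the tool send_rows, never from a script. Its argument "targets" is a list of rows, each an object of numbers: "tx", "ty", "tz": the shift along the tool's x, y, z in cm; "rx", "ry", "rz": the turn, a rotation vector about the tool's x, y, z in rad; "fingers": the finger opening in cm, from 0 to 8.54. A call has 1 to 8 rows; each row shifts and turns the commanded pose from where the row before left it, along the tool's axes as they then stand; what a row does not reach is not made up. A row lasts 1/8 s, in which the tool goes at most 62.5 mm and 10.7 degrees, less where a joint would pass 70% of its speed; a pose out of reach is approached as far as the arm can. A call with a gripper value outside its range is refused whole. The fingers move at their own pace and stop on an object; "grip_force" is the grip in N (left out, the last holds). Time passes only in rows, so rows that do not move let the fingers close. It gives the time, the measured TCP pose, the force, the opening and the grip force at its end, in the units of the state.
- arm.observe(): the state, without advancing time (a new reading comes with each control period).
- arm.read_camera(name): name is "scene" or "top" or "wrist"; returns the picture (400x640x3 uint8, blue, green, red); there is no depth.
- arm.camera_params(name): a dict with "mtx" (3x3 intrinsics, pixels), "D" ([k1, k2, p1, p2, k3] as OpenCV has them; the pictures are not rectified), "world_to_cam" (4x4, takes a point from world to camera coordinates); the wrist camera has in their place "tool_from_camera" (4x4, takes a point from camera to tool coordinates, whose origin is the TCP and whose axes are the flange's). Camera axes: x right, y down, z forward; pixel columns grow to the right and rows downward; lengths in m; the calibration is good to about 2 mm. A picture is of the moment at which its call begins: read the wrist's pose just before it. camera_params takes no time and is no camera call.
- arm.close_job(): hands the job in; it is judged then, once.
The state is a dict: "time_s": time; "joints": joint angles; "qvel": joint speeds; "joint_torque": joint torques, N m; "tool_pos": TCP position; "tool_rot": TCP orientation; "wrist_force": force on the tool from outside, world axes, zero at the start; "torque": the same for the moment, N m; "finger_gap": opening from 0.0 (shut) to 1.0 (fully open); "grip_force": force on a finger pad.
Only numpy, scipy, OpenCV 4.12 (cv2) and the standard library are available. Lean on these libraries where they do the work, as an engineer would, in place of code of your own. Each camera call takes 0.05 s, during which the arm holds its last target. There are 200 camera calls.

## Working session

There is one attempt and no reset: what is moved stays moved. The work goes in short steps, Python scripts to look and compute and a tool call to move; the robot and the scene stay as the last step left them, time stands still between calls to the robot, and variables do not carry over. Pictures are saved under pics/ and viewed, at most 10 in all, crops included, and the job is handed in when it is done.

Besides the shell and the picture viewer there is one more tool, called after "Request:" in YAML: its name, and indented under it one key for each argument. send_rows: Moves the arm, as the interface text tells. Its arguments: {"type":"object","properties":{"targets":{"type":"array","items":{"type":"object","properties":{"tx":{"type":"number"},"ty":{"type":"number"},"tz":{"type":"number"},"rx":{"type":"number"},"ry":{"type":"number"},"rz":{"type":"number"},"fingers":{"type":"number"}}}},"grip_force":{"type":"number"}},"required":["targets"]}

```bash
mkdir -p pics; ls
python3 - <<'E'
from station import arm
import cv2
s=arm.observe();print(s, arm.finger_overhang)
for n in("scene","top"):
    cv2.imwrite(f"pics/{n}0.png",arm.read_camera(n)); p=arm.camera_params(n); print(n,p)
print(arm.camera_params("wrist"))
E
```

```text
pics
{'time_s': 0.0, 'joints': array([ 1.07582754e+00,  2.17759340e-01,  1.61498304e+00,  1.18849129e-05,
        1.31130261e+00, -1.12209049e-01]), 'qvel': array([ 0.00027685, -0.00027658, -0.00078107,  0.00024358,  0.00077337,
        0.00110234]), 'joint_torque': array([ 2.03480806e-03, -3.96844339e+01, -3.03854764e+01, -6.86389399e-05,
        9.70933470e-03,  3.33027067e-06]), 'tool_pos': array([0.2330275 , 0.57907625, 0.24893947]), 'tool_rot': array([-0.59743691, -3.08350214,  0.00366971]), 'wrist_force': array([-0.06597195,  0.58544227, -0.39107707]), 'torque': array([0.09253761, 0.00228223, 0.01049361]), 'grip_force': 0.0, 'finger_gap': 1.0003571966013276} 0.019
scene {'mtx': array([[411.57467028,   0.        , 321.36824017],
       [  0.        , 411.57467028, 196.09647957],
       [  0.        ,   0.        ,   1.        ]]), 'D': array([-0.0079137,  0.       ,  0.       ,  0.       ,  0.       ]), 'world_to_cam': array([[-0.03408256,  0.99921424,  0.02023057,  0.01954949],
       [ 0.70143444,  0.03833494, -0.71170229, -0.30379452],
       [-0.7119186 , -0.01006622, -0.702
[... 490 characters left out ...]
0.01134065, -0.99802824,  1.21998842],
       [ 0.        ,  0.        ,  0.        ,  1.        ]])}
{'mtx': array([[289.88044573,   0.        , 318.04538834],
       [  0.        , 289.88044573, 202.45154796],
       [  0.        ,   0.        ,   1.        ]]), 'D': array([0.01814457, 0.        , 0.        , 0.        , 0.        ]), 'tool_from_camera': array([[-1.37595710e-03, -9.55041303e-01, -2.96469588e-01,
         7.58376308e-02],
       [ 9.99999046e-01, -1.27811628e-03, -5.23837697e-04,
         4.37928819e-04],
       [ 1.21364029e-04, -2.96470026e-01,  9.55042150e-01,
        -1.23136697e-01],
       [ 0.00000000e+00,  0.00000000e+00,  0.00000000e+00,
         1.00000000e+00]])}
```

View pics/top0.png

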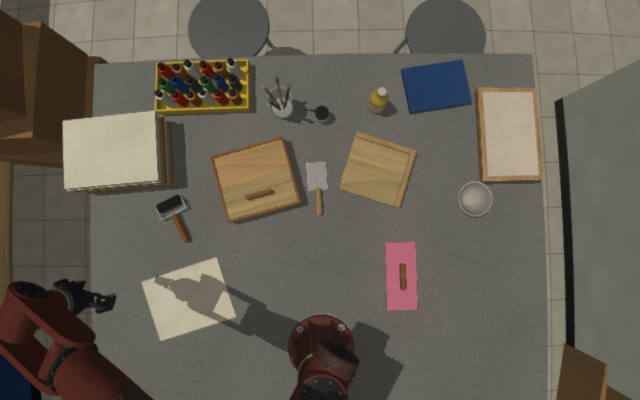

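View pics/scene0.png

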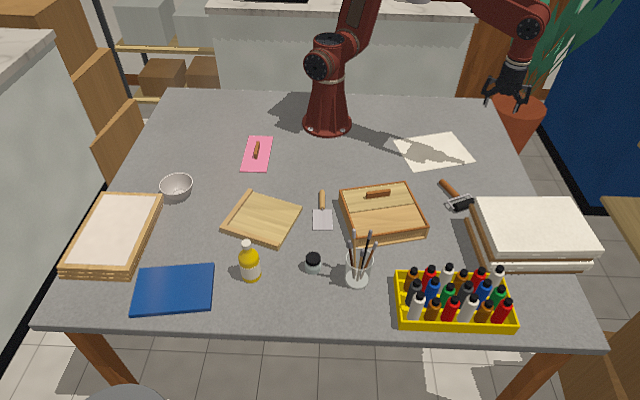

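The top view shows the box at (256,180) with a brown rib at (260,194), the board at (378,169) with its fence corner near (414,150), and the knife between them. The pink look-alike is at (402,275). The cover meant is the wooden one on the box at (260,194), because the other is pink and lies on the bench.

```bash
cat > h.py <<'E'
import numpy as np, cv2
from station import arm
from scipy.spatial.transform import Rotation as R
def cam(n, st=None):
    p=arm.camera_params(n)
    if n=="wrist":
        T=np.eye(4);T[:3,:3]=R.from_rotvec(st["tool_rot"]).as_matrix();T[:3,3]=st["tool_pos"]
        return p["mtx"],p["D"],T@p["tool_from_camera"]
    return p["mtx"],p["D"],np.linalg.inv(p["world_to_cam"])
def rays(c,px):
    u=cv2.undistortPoints(np.array(px,float).reshape(-1,1,2),c[0],c[1])[:,0]
    d=np.c_[u,np.ones(len(u))]@c[2][:3,:3].T
    return c[2][:3,3],d/np.linalg.norm(d,axis=1)[:,None]
def plane(c,px,z):
    o,d=rays(c,px); return o+d*((z-o[2])/d[:,2])[:,None]
def tri(c1,p1,c2,p2):
    A=np.zeros((3,3));b=np.zeros(3);L=[]
    for c,p in((c1,p1),(c2,p2)):
        o,d=rays(c,[p]);P=np.eye(3)-np.outer(d[0],d[0]);A+=P;b+=P@o;L.append((P,o))
    x=np.linalg.solve(A,b);return x,[np.linalg.norm(P@(x-o)) for P,o in L]
def proj(c,X):
    W=np.linalg.inv(c[2]);rv,_=cv2.Rodrigues(W[:3,:3])
    return cv2.projectPoints(np.array(X,float).reshape(-1,3),rv,W[:3,3],c[0],c[1])[0][:,0]
E
python3 - <<'E'
from h import *
t=cv2.imread("pics/top0.png");s=cv2.imread("pics/scene0.png")
a=cv2.resize(t[120:230,195:430],None,fx=3.3,fy=3.3,interpolation=cv2.INTER_CUBIC)[:, :780]
cv2.imwrite("pics/crop0.png",a)
for im,pts in((t,[(260,194),(240,175),(215,165),(300,190),(380,150),(411,170),(370,175),(350,220)]),(s,[(378,193),(380,215),(260,220),(235,215)])):
    hsv=cv2.cvtColor(im,cv2.COLOR_BGR2HSV)
    for x,y in pts: print((x,y),hsv[y,x])
E
```

```text
(260, 194) [ 13 152 111]
(240, 175) [ 16 120 163]
(215, 165) [ 17 122 125]
(300, 190) [21 28 63]
(380, 150) [ 19 107 157]
(411, 170) [19 52 78]
(370, 175) [ 19 107 153]
(350, 220) [27 23 99]
(378, 193) [ 13 162  99]
(380, 215) [ 18 110 206]
(260, 220) [ 21  94 215]
(235, 215) [ 20  92 194]
```

View pics/crop0.png

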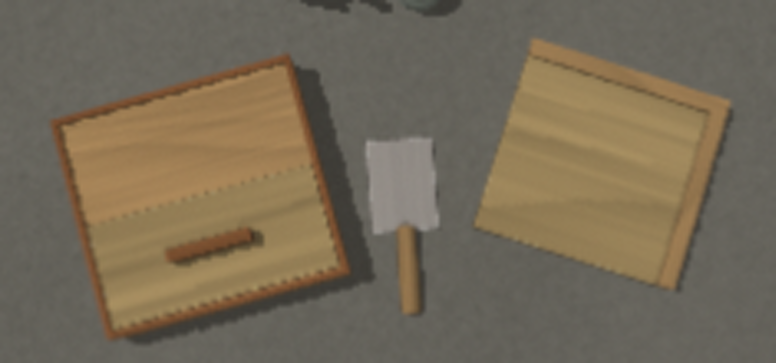

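The crop shows the box with its brown rib (about (260,194) in the full picture), cover over the near half and deck beyond. The board's fences run along its far and right edges, with the inner corner near (409,151). Now I'll measure.

Run:
```python
from h import *
ims={n:cv2.imread(f"pics/{n}0.png") for n in("top","scene")}
C={n:cam(n) for n in ims}
roi={"top":((200,130,305,230),(335,125,420,215)),"scene":((330,175,432,250),(215,185,308,252))}
rib={}
for n,im in ims.items():
    hsv=cv2.cvtColor(im,cv2.COLOR_BGR2HSV)
    for k,(x0,y0,x1,y1) in zip(("box","board"),roi[n]):
        m=np.zeros(im.shape[:2],np.uint8);m[y0:y1,x0:x1]=(hsv[y0:y1,x0:x1,1]>70)*255
        c=max(cv2.findContours(m,0,1)[0],key=cv2.contourArea)
        print(n,k,cv2.minAreaRect(c))
        if n=="top":
            P=plane(C[n],c[:,0,:],.058 if k=="box" else .026)
            r=cv2.minAreaRect((P[:,:2]*1000).astype(np.float32));print("  world mm",r,cv2.boxPoints(r).round(1).tolist())
    x0,y0,x1,y1=(230,180,285,207) if n=="top" else (355,180,400,205)
    m=np.zeros(im.shape[:2],np.uint8);sub=hsv[y0:y1,x0:x1]
    m[y0:y1,x0:x1]=((sub[...,0]<16)&(sub[...,1]>135))*255
    c=max(cv2.findContours(m,0,1)[0],key=cv2.contourArea);r=cv2.minAreaRect(c);rib[n]=r[0];print(n,"rib",r,cv2.contourArea(c))
print("rib centre",tri(C["top"],rib["top"],C["scene"],rib["scene"]))
for z in(.071,.084):print(z,plane(C["top"],[rib["top"]],z),plane(C["scene"],[rib["scene"]],z))
print([ (n,C[n][2][:3,3].round(3)) for n in C])
```

```text
top box ((254.8546142578125, 179.48068237304688), (70.33489227294922, 77.49934387207031), 74.35775756835938)
  world mm ((531.439697265625, 186.65196228027344), (216.3509979248047, 235.74807739257812), 14.252785682678223) [[397.6000061035156, 274.29998779296875], [455.6000061035156, 45.79999923706055], [665.2999877929688, 99.0], [607.2999877929688, 327.5]]
top board ((377.3838806152344, 169.36285400390625), (64.42195892333984, 60.49797439575195), 17.744670867919922)
  world mm ((556.9017333984375, -193.8433837890625), (202.54568481445312, 192.66769409179688), 70.73560333251953) [[432.5, -257.70001220703125], [614.4000244140625, -321.20001220703125], [681.2999877929688, -130.0], [499.3999938964844, -66.5]]
top rib ((257.69195556640625, 193.89109802246094), (3.9076011180877686, 26.657333374023438), 74.47589111328125) 74.5
scene box ((383.5540466308594, 213.3243408203125), (62.636024475097656, 85.8162841796875), 80.53767395019531)
scene board ((260.0898132324219, 218.68495178222656), (72.21874237060547, 50.73849105834961), 19.093494415283203)
scene rib ((377.969970703125, 193.29000854492188), (6.222539901733398, 24.74873924255371), 81.8698959350586) 124.5
rib centre (array([0.48550924, 0.17706234, 0.0738196 ]), [np.float64(0.0008452028409417909), np.float64(0.0008452028409418039)])
0.071 [[0.4856466  0.17664223 0.071     ]] [[0.48246754 0.17843701 0.071     ]]
0.084 [[0.48487678 0.1746376  0.084     ]] [[0.49596985 0.17605789 0.084     ]]
[('top', array([ 0.416, -0.005,  1.248])), ('scene', array([1.441, 0.009, 0.994]))]
```

```bash
cat >> h.py <<'E'
def rel(p,yaw=None):
    """tool-frame rz to bring tool y to heading yaw (mod pi), then tool-frame shift in cm AFTER that turn"""
    s=arm.observe();M=R.from_rotvec(s["tool_rot"]).as_matrix()
    h=np.arctan2(M[1,1],M[0,1]);rz=0
    if yaw is not None:
        d=(yaw-h+np.pi/2)%np.pi-np.pi/2; rz=-d
    # straighten so that z is exactly down
    yw=h-rz; Mg=np.array([[np.sin(yw),np.cos(yw),0],[-np.cos(yw),np.sin(yw),0],[0,0,-1]])
    rv=R.from_matrix(M.T@Mg).as_rotvec()
    sh=Mg.T@(np.array(p)-s["tool_pos"])*100
    print("pos",s["tool_pos"].round(4),"yaw",round(h,3),"j6",s["joints"][5].round(3),"rv",rv.round(3),"shift cm",sh.round(2))
E
python3 -c "
from h import *
rel([.4855,.177,.22],.249)"
```

```text
Traceback (most recent call last):
  File "h.py", line 32, in rel
    rv=R.from_matrix(M.T@Mg).as_rotvec()
       ~~~~~~~~~~~~~^^^^^^^^
  File "scipy/spatial/transform/_rotation.pyx", line 1143, in scipy.spatial.transform._rotation.Rotation.from_matrix
ValueError: Non-positive determinant (left-handed or null coordinate frame) in rotation matrix 0: [[-5.90607350e-01 -8.06959048e-01 -2.30656725e-04]
 [-8.06957430e-01  5.90605539e-01  2.19160026e-03]
 [ 1.63230452e-03 -1.48050538e-03  9.99997572e-01]].
```

```bash
sed -i 's/\[\[np.sin(yw),np.cos(yw),0\],\[-np.cos(yw),np.sin(yw),0\]/[[-np.sin(yw),np.cos(yw),0],[np.cos(yw),np.sin(yw),0]/' h.py
python3 -c "
from h import *
rel([.4855,.177,.22],.249)"
```

```text
pos [0.2331 0.5791 0.2491] yaw 1.188 j6 -0.112 rv [-0.002  0.001  0.939] shift cm [-45.19  14.55   2.91]
```

Request:
send_rows:
  targets:
    - {"rz": 0.157, "fingers": 8.5}
    - {"rz": 0.157}
    - {"rz": 0.157}
    - {"rz": 0.157}
    - {"rz": 0.157}
    - {"rz": 0.154}

```text
schema error: expected keys tx, ty, tz, rx, ry, rz, fingers
```

Request:
send_rows:
  targets:
    - {"tx": -5.6, "ty": 1.8, "tz": 0.4}
    - {"tx": -5.6, "ty": 1.8, "tz": 0.4}
    - {"tx": -5.6, "ty": 1.8, "tz": 0.4}
    - {"tx": -5.6, "ty": 1.8, "tz": 0.4}
    - {"tx": -5.6, "ty": 1.8, "tz": 0.4}
    - {"tx": -5.6, "ty": 1.8, "tz": 0.4}
    - {"tx": -5.6, "ty": 1.8, "tz": 0.4}
    - {"tx": -5.6, "ty": 1.8}

```text
schema error: expected keys tx, ty, tz, rx, ry, rz, fingers
```

Request:
send_rows:
  targets:
    - {}
    - {}

```text
schema error: expected keys tx, ty, tz, rx, ry, rz, fingers
```

Run:
```python
from h import *
rel([.4855,.177,.22],.249)
s=arm.observe();im=arm.read_camera("wrist");cv2.imwrite("pics/w1.png",im)
np.save("pics/w1.npy",np.r_[s["tool_pos"],s["tool_rot"]])
c=cam("wrist",s);print(proj(c,[[.4855,.177,.084]]))
```

```text
pos [0.2331 0.5791 0.2491] yaw 1.188 j6 -0.112 rv [-0.002  0.001  0.939] shift cm [-45.19  14.55   2.91]
[[118.26371813 456.89451179]]
```

View pics/w1.png

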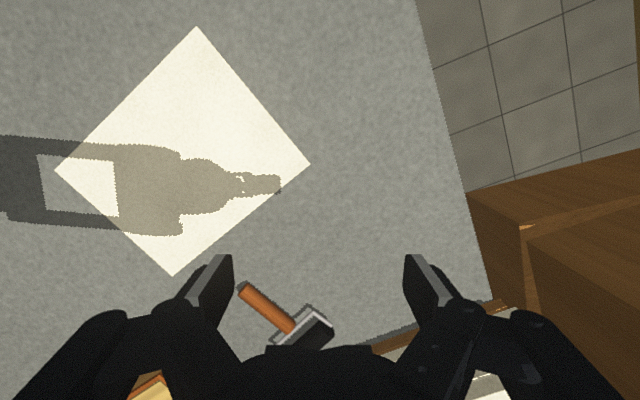

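The picture only shows that the arm has not moved: paper at (180,150), brayer at (290,315). Every row needs all seven keys, so I'll resend.

Request:
send_rows:
  targets:
    - {"tx": 0, "ty": 0, "tz": 0, "rx": 0, "ry": 0, "rz": 0.157, "fingers": 8.5}
    - {"tx": 0, "ty": 0, "tz": 0, "rx": 0, "ry": 0, "rz": 0.157, "fingers": 8.5}
    - {"tx": 0, "ty": 0, "tz": 0, "rx": 0, "ry": 0, "rz": 0.157, "fingers": 8.5}
    - {"tx": 0, "ty": 0, "tz": 0, "rx": 0, "ry": 0, "rz": 0.157, "fingers": 8.5}
    - {"tx": 0, "ty": 0, "tz": 0, "rx": 0, "ry": 0, "rz": 0.157, "fingers": 8.5}
    - {"tx": 0, "ty": 0, "tz": 0, "rx": 0, "ry": 0, "rz": 0.154, "fingers": 8.5}

```text
time_s: 0.9
tool_pos: [0.2333, 0.5795, 0.2497]
tool_rot: [1.935, 2.475, -0.002]
wrist_force: [0.2, 0.6, 0.3]
finger_gap: 0.996
grip_force: 0.0
```

Request:
send_rows:
  targets:
    - {"tx": -5.6, "ty": 1.8, "tz": 0.4, "rx": 0, "ry": 0, "rz": 0, "fingers": 8.5}
    - {"tx": -5.6, "ty": 1.8, "tz": 0.4, "rx": 0, "ry": 0, "rz": 0, "fingers": 8.5}
    - {"tx": -5.6, "ty": 1.8, "tz": 0.4, "rx": 0, "ry": 0, "rz": 0, "fingers": 8.5}
    - {"tx": -5.6, "ty": 1.8, "tz": 0.4, "rx": 0, "ry": 0, "rz": 0, "fingers": 8.5}
    - {"tx": -5.6, "ty": 1.8, "tz": 0.4, "rx": 0, "ry": 0, "rz": 0, "fingers": 8.5}
    - {"tx": -5.6, "ty": 1.8, "tz": 0.4, "rx": 0, "ry": 0, "rz": 0, "fingers": 8.5}
    - {"tx": -5.6, "ty": 1.8, "tz": 0.4, "rx": 0, "ry": 0, "rz": 0, "fingers": 8.5}
    - {"tx": -5.6, "ty": 1.8, "tz": 0, "rx": 0, "ry": 0, "rz": 0, "fingers": 8.5}

```text
time_s: 1.9
tool_pos: [0.4836, 0.1793, 0.2217]
tool_rot: [-1.928, -2.48, 0.001]
wrist_force: [0.8, 1.1, 0.6]
finger_gap: 0.997
grip_force: 0.0
```

Request:
send_rows:
  targets:
    - {"tx": 0, "ty": 0, "tz": 0, "rx": 0, "ry": 0, "rz": 0, "fingers": 8.5}
    - {"tx": 0, "ty": 0, "tz": 0, "rx": 0, "ry": 0, "rz": 0, "fingers": 8.5}

```text
time_s: 2.15
tool_pos: [0.483, 0.1811, 0.2219]
tool_rot: [-1.929, -2.478, 0.001]
wrist_force: [-0.2, -0.1, -0.3]
finger_gap: 0.997
grip_force: 0.0
```

Run:
```python
from h import *
rel([.4855,.177,.22],.249)
s=arm.observe();im=arm.read_camera("wrist");cv2.imwrite("pics/w2.png",im)
np.save("pics/w2.npy",np.r_[s["tool_pos"],s["tool_rot"]])
c=cam("wrist",s);print(proj(c,[[.4855,.177,.084]]))
```

```text
pos [0.483  0.1811 0.2219] yaw 0.248 j6 -0.026 rv [-0.001 -0.001 -0.001] shift cm [-0.46  0.14  0.19]
[[319.67240329 202.20317147]]
```

View pics/w2.png

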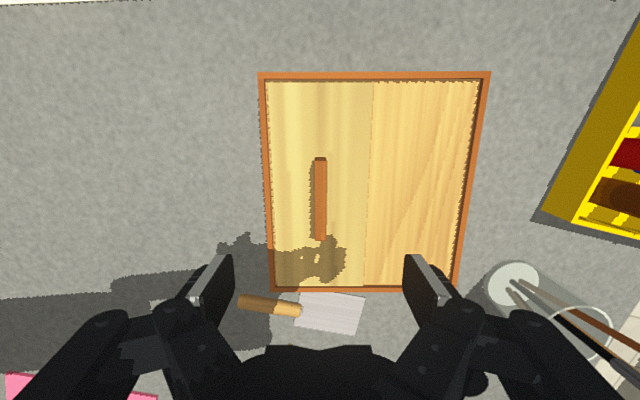

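The wrist view shows the box rim with corners near (260,73), (490,72), (455,290), (272,290), and the rib from (320,158) to (320,240), where the first measurement predicted. I'll refine with it.

Run:
```python
from h import *
im=cv2.imread("pics/w2.png");v=np.load("pics/w2.npy");c=cam("wrist",dict(tool_pos=v[:3],tool_rot=v[3:]))
hsv=cv2.cvtColor(im,cv2.COLOR_BGR2HSV)
br=((hsv[...,0]<14)&(hsv[...,1]>135)).astype(np.uint8)*255
m=np.zeros_like(br);m[60:297,245:500]=br[60:297,245:500]
cs=cv2.findContours(m,0,1)[0]
rim=max(cs,key=lambda q:cv2.boundingRect(q)[2]*cv2.boundingRect(q)[3])
P=plane(c,rim[:,0],.058);r=cv2.minAreaRect((P[:,:2]*1000).astype(np.float32));print("rim",r)
m2=np.zeros_like(br);m2[145:260,300:340]=br[145:260,300:340]
rb=max(cv2.findContours(m2,0,1)[0],key=cv2.contourArea)
r2=cv2.minAreaRect(rb);print("rib px",r2,cv2.boundingRect(rb))
for z in(.071,.084):
    q=cv2.minAreaRect((plane(c,rb[:,0],z)[:,:2]*1000).astype(np.float32));print(z,q)
t=cam("top");print("tri",tri(t,(257.7,193.9),c,r2[0]))
# rim corner height check: wrist vs top corners
bp=sorted(cv2.approxPolyDP(cv2.convexHull(rim),12,True)[:,0].tolist());print(bp)
```

```text
rim ((607.0667114257812, 276.70941162109375), (66.0479736328125, 143.79537963867188), 42.748294830322266)
rib px ((317.0, 229.0), (4.0, 12.0), 0.0) (315, 223, 5, 13)
0.071 ((490.9175109863281, 144.7076873779297), (4.102044582366943, 13.170475959777832), 14.169812202453613)
0.084 ((489.69879150390625, 149.93658447265625), (3.9075024127960205, 12.545961380004883), 13.95577621459961)
tri (array([0.48380725, 0.16785817, 0.12860353]), [np.float64(0.001598551463161421), np.float64(0.0015985514631615802)])
[[409, 72], [464, 205], [490, 71]]
```

Run:
```python
from h import *
im=cv2.imread("pics/w2.png");v=np.load("pics/w2.npy");c=cam("wrist",dict(tool_pos=v[:3],tool_rot=v[3:]))
hsv=cv2.cvtColor(im,cv2.COLOR_BGR2HSV)
for x,y in[(320,180),(320,210),(313,200),(300,200),(350,200),(263,150),(375,76),(420,200)]:print((x,y),hsv[y,x],im[y,x])
m=np.zeros(im.shape[:2],np.uint8);m[60:297,245:500]=(hsv[60:297,245:500,1]>75)*255
rim=max(cv2.findContours(m,0,1)[0],key=cv2.contourArea);hull=cv2.convexHull(rim)
P=plane(c,hull[:,0],.058);r=cv2.minAreaRect((P[:,:2]*1000).astype(np.float32));print("rim",r)
b=im.astype(int);m2=np.zeros_like(m);w=b[145:262,296:342]
m2[145:262,296:342]=((w[...,2]-w[...,1]>55))*255
rb=max(cv2.findContours(m2,0,1)[0],key=cv2.contourArea);r2=cv2.minAreaRect(rb);print("rib px",r2)
for z in(.071,.084):
    q=cv2.minAreaRect((plane(c,rb[:,0],z)[:,:2]*1000).astype(np.float32));print(z,q)
print("tri",tri(cam("top"),(257.7,193.9),c,r2[0]),tri(cam("scene"),(378,193.3),c,r2[0]))
```

```text
(320, 180) [ 14 174 194] [ 62 123 194]
(320, 210) [ 14 172 196] [ 64 125 196]
(313, 200) [ 20 127 141] [ 71 118 141]
(300, 200) [ 24 102 244] [146 226 244]
(350, 200) [ 22 116 234] [128 207 234]
(263, 150) [ 14 179 201] [ 60 124 201]
(375, 76) [ 14 175 214] [ 67 134 214]
(420, 200) [ 20 127 239] [120 201 239]
rim ((533.03955078125, 186.73410034179688), (212.6248779296875, 236.7650604248047), 14.064085960388184)
rib px ((320.0, 200.5), (79.0, 12.0), 90.0)
0.071 ((486.98577880859375, 173.27513122558594), (11.575468063354492, 81.72843170166016), 14.602255821228027)
0.084 ((485.9289245605469, 177.15057373046875), (11.026527404785156, 77.85248565673828), 14.602287292480469)
tri (array([0.48574718, 0.17603571, 0.07490669]), [np.float64(0.00035901964202277227), np.float64(0.0003590196420226278)]) (array([0.48639708, 0.17699865, 0.07527023]), [np.float64(0.0008802469805631508), np.float64(0.0008802469805631976)])
```

Rib at (0.486, 0.176) with centroid 75 mm up, within its 58–84 mm span; box yaw 0.248. Both agree with the given sizes. I'll descend with half-open fingers and grip.

Request:
send_rows:
  targets:
    - {"tx": -0.3, "ty": 0.1, "tz": 3, "rx": 0, "ry": 0, "rz": 0, "fingers": 4}
    - {"tx": -0.3, "ty": 0, "tz": 4, "rx": 0, "ry": 0, "rz": 0, "fingers": 4}
    - {"tx": 0, "ty": 0, "tz": 3, "rx": 0, "ry": 0, "rz": 0, "fingers": 4}
    - {"tx": 0, "ty": 0, "tz": 2, "rx": 0, "ry": 0, "rz": 0, "fingers": 4}
    - {"tx": 0, "ty": 0, "tz": 1.5, "rx": 0, "ry": 0, "rz": 0, "fingers": 4}
    - {"tx": 0, "ty": 0, "tz": 0.5, "rx": 0, "ry": 0, "rz": 0, "fingers": 4}
    - {"tx": 0, "ty": 0, "tz": 0, "rx": 0, "ry": 0, "rz": 0, "fingers": 4}
  grip_force: 30

```text
time_s: 3.08
tool_pos: [0.4859, 0.176, 0.0825]
tool_rot: [1.927, 2.481, 0.0]
wrist_force: [0.2, -0.2, 0.0]
finger_gap: 0.472
grip_force: 0.0
```

Request:
send_rows:
  targets:
    - {"tx": 0, "ty": 0, "tz": 0, "rx": 0, "ry": 0, "rz": 0, "fingers": 0.8}
    - {"tx": 0, "ty": 0, "tz": 0, "rx": 0, "ry": 0, "rz": 0, "fingers": 0.8}
    - {"tx": 0, "ty": 0, "tz": 0, "rx": 0, "ry": 0, "rz": 0, "fingers": 0.8}
    - {"tx": 0, "ty": 0, "tz": 0, "rx": 0, "ry": 0, "rz": 0, "fingers": 0.8}

```text
time_s: 3.58
tool_pos: [0.4868, 0.1757, 0.0834]
tool_rot: [1.928, 2.479, 0.003]
wrist_force: [-0.5, 0.0, 5.8]
finger_gap: 0.131
grip_force: 31.5
```

Gripped (11 mm). Now slide back.

Request:
send_rows:
  targets:
    - {"tx": 0, "ty": 1.0, "tz": 0, "rx": 0, "ry": 0, "rz": 0, "fingers": 0.8}
    - {"tx": 0, "ty": 1.5, "tz": 0, "rx": 0, "ry": 0, "rz": 0, "fingers": 0.8}
    - {"tx": 0, "ty": 1.5, "tz": 0, "rx": 0, "ry": 0, "rz": 0, "fingers": 0.8}
    - {"tx": 0, "ty": 1.5, "tz": 0, "rx": 0, "ry": 0, "rz": 0, "fingers": 0.8}
    - {"tx": 0, "ty": 1.5, "tz": 0, "rx": 0, "ry": 0, "rz": 0, "fingers": 0.8}
    - {"tx": 0, "ty": 1.5, "tz": 0, "rx": 0, "ry": 0, "rz": 0, "fingers": 0.8}
    - {"tx": 0, "ty": 1.1, "tz": 0, "rx": 0, "ry": 0, "rz": 0, "fingers": 0.8}
    - {"tx": 0, "ty": 0, "tz": 0, "rx": 0, "ry": 0, "rz": 0, "fingers": 0.8}

```text
time_s: 4.58
tool_pos: [0.5794, 0.1992, 0.0834]
tool_rot: [1.928, 2.48, -0.0]
wrist_force: [-2.2, -0.6, 6.2]
finger_gap: 0.138
grip_force: 31.7
```

Run:
```python
from h import *
s=arm.observe();print(s["tool_pos"],s["wrist_force"],s["finger_gap"])
cv2.imwrite("pics/t2.png",arm.read_camera("top"));cv2.imwrite("pics/s2.png",arm.read_camera("scene"))
a=cv2.imread("pics/t2.png")[120:240,195:315];b=cv2.imread("pics/s2.png")[165:265,325:445]
cv2.imwrite("pics/c2.png",np.hstack([cv2.resize(x,(400,400),interpolation=cv2.INTER_CUBIC) for x in(a,b)]))
```

```text
[0.5794297  0.19921106 0.08341127] [-2.21402516 -0.55977261  6.15349268] 0.13784595270624353
```

View pics/c2.png

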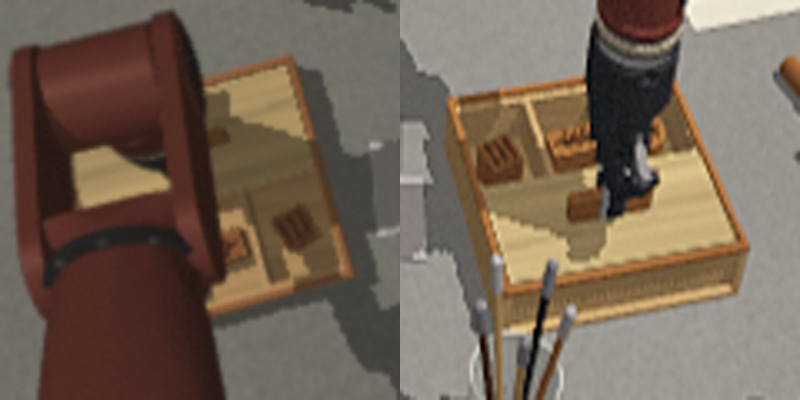

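Cover is back (moved 95 mm). At upper right of the crop's scene half the middle pocket at (575,140) looks oblong, the pocket0 piece at (500,155) square, round at (655,130). I'll release, rise, and look with the wrist.

Request:
send_rows:
  targets:
    - {"tx": 0, "ty": 0, "tz": 0, "rx": 0, "ry": 0, "rz": 0, "fingers": 4}
    - {"tx": 0, "ty": 0, "tz": 0, "rx": 0, "ry": 0, "rz": 0, "fingers": 4}
    - {"tx": 0, "ty": 0, "tz": -1, "rx": 0, "ry": 0, "rz": 0, "fingers": 4}
    - {"tx": 0, "ty": 0, "tz": -3, "rx": 0, "ry": 0, "rz": 0, "fingers": 4}
    - {"tx": 0, "ty": -2.5, "tz": -5, "rx": 0, "ry": 0, "rz": 0, "fingers": 6}
    - {"tx": 0, "ty": -3.5, "tz": -5, "rx": 0, "ry": 0, "rz": 0, "fingers": 6}
    - {"tx": 0, "ty": -3.5, "tz": 0, "rx": 0, "ry": 0, "rz": 0, "fingers": 6}
    - {"tx": 0, "ty": 0, "tz": 0, "rx": 0, "ry": 0, "rz": 0, "fingers": 6}

```text
time_s: 5.68
tool_pos: [0.4851, 0.1755, 0.2232]
tool_rot: [1.928, 2.48, 0.001]
wrist_force: [0.2, -0.1, -0.4]
finger_gap: 0.705
grip_force: 0.0
```

Run:
```python
from h import *
s=arm.observe();im=arm.read_camera("wrist");cv2.imwrite("pics/w3.png",im)
cv2.imwrite("pics/s3.png",arm.read_camera("scene"));cv2.imwrite("pics/t3.png",arm.read_camera("top"))
v=np.r_[s["tool_pos"],s["tool_rot"]];np.save("pics/w3.npy",v);print(v)
a=cv2.resize(im[55:300,215:505],None,fx=2,fy=2,interpolation=cv2.INTER_CUBIC);cv2.imwrite("pics/w3c.png",a)
```

```text
[4.85062747e-01 1.75503473e-01 2.23205001e-01 1.92792567e+00
 2.48002129e+00 6.88424091e-04]
```

View pics/w3c.png

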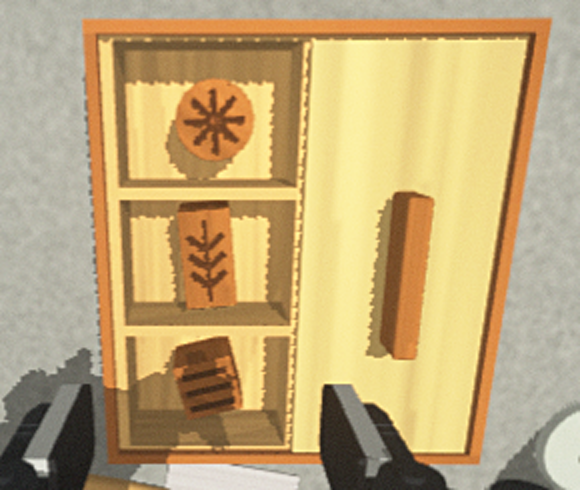

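The wrist crop shows: round block at crop (213,120), oblong in the middle pocket at (207,255), square at (208,380); the middle one is the only 1:2 block. The cover rib is at (407,275). Now measuring the oblong, whose full-picture centre is about (318,183).

```bash
cat >> h.py <<'E'
def blk(im,roi,vmin=130):
    x0,y0,x1,y1=roi;w=im[y0:y1,x0:x1].astype(int);m=np.zeros(im.shape[:2],np.uint8)
    m[y0:y1,x0:x1]=((w[...,2]-w[...,1]>45)&(w[...,2]>vmin))*255
    m=cv2.morphologyEx(m,cv2.MORPH_CLOSE,np.ones((5,5),np.uint8))
    return cv2.convexHull(max(cv2.findContours(m,0,1)[0],key=cv2.contourArea))
E
python3 - <<'E'
from h import *
im=cv2.imread("pics/w3.png");v=np.load("pics/w3.npy");c=cam("wrist",dict(tool_pos=v[:3],tool_rot=v[3:]))
for x,y in[(318,158),(318,165),(308,180),(329,195),(318,212),(300,180)]:print((x,y),im[y,x])
for vm in(130,160):
    h=blk(im,(297,153,340,216),vm);print(cv2.boundingRect(h))
    q=cv2.minAreaRect((plane(c,h[:,0],.046)[:,:2]*1000).astype(np.float32));print(q)
E
```

```text
(318, 158) [ 31  65 105]
(318, 165) [ 58 115 186]
(308, 180) [ 59 119 195]
(329, 195) [ 68 143 224]
(318, 212) [ 67 114 149]
(300, 180) [107 183 230]
(297, 155, 43, 55)
((483.5059814453125, 180.06961059570312), (43.69283676147461, 59.28205108642578), 12.957892417907715)
(297, 155, 43, 55)
((483.5059814453125, 180.06961059570312), (43.69283676147461, 59.28205108642578), 12.957892417907715)
```

```bash
sed -i 's/w\[...,1\]>45/w[...,1]>60/' h.py
python3 - <<'E'
from h import *
im=cv2.imread("pics/w3.png");v=np.load("pics/w3.npy");c=cam("wrist",dict(tool_pos=v[:3],tool_rot=v[3:]))
h=blk(im,(297,153,340,216));r=cv2.minAreaRect(h);print(r)
q=cv2.minAreaRect((plane(c,h[:,0],.046)[:,:2]*1000).astype(np.float32));print(q)
sc=cv2.imread("pics/s3.png");S=cam("scene");pr=proj(S,[[q[0][0]/1000,q[0][1]/1000,.046]])[0];print(pr)
x,y=pr.astype(int);
h2=blk(sc,(x-18,y-12,x+19,y+10),100);print(cv2.minAreaRect(h2),tri(c,r[0],S,cv2.minAreaRect(h2)[0]))
# rim and rib now
w=im.astype(int);m=np.zeros(im.shape[:2],np.uint8);k=(slice(140,245),slice(395,440));m[k]=(w[k][...,2]-w[k][...,1]>60)*255
rb=max(cv2.findContours(m,0,1)[0],key=cv2.contourArea);q=cv2.minAreaRect((plane(c,rb[:,0],.08)[:,:2]*1000).astype(np.float32));print("rib",q)
E
```

```text
((318.43853759765625, 183.82379150390625), (48.43661880493164, 25.71215057373047), 84.80557250976562)
((484.8200988769531, 178.45330810546875), (27.315723419189453, 52.929988861083984), 19.612417221069336)
[377.12776384 199.27120429]
((371.10003662109375, 200.30003356933594), (3.7947328090667725, 3.1622774600982666), 71.56504821777344) (array([0.48267188, 0.16798525, 0.03351111]), [np.float64(0.00850930608621901), np.float64(0.008509306086219064)])
rib ((579.9805297851562, 199.68260192871094), (11.337987899780273, 79.11418151855469), 14.252853393554688)
```

Block top measures 27 × 53 mm at 46 mm height, centred (0.485, 0.1785), with its short side heading 0.342 rad. I'll take a second wrist view to check the height.

Request:
send_rows:
  targets:
    - {"tx": -2.5, "ty": 0, "tz": 1, "rx": 0, "ry": 0, "rz": -0.094, "fingers": 5.2}
    - {"tx": -2.5, "ty": 0, "tz": 1, "rx": 0, "ry": 0, "rz": 0, "fingers": 5.2}
    - {"tx": 0, "ty": 0, "tz": 0, "rx": 0, "ry": 0, "rz": 0, "fingers": 5.2}
    - {"tx": 0, "ty": 0, "tz": 0, "rx": 0, "ry": 0, "rz": 0, "fingers": 5.2}

```text
time_s: 6.32
tool_pos: [0.5018, 0.1283, 0.2021]
tool_rot: [-1.81, -2.567, -0.0]
wrist_force: [-0.1, 0.1, 0.9]
finger_gap: 0.608
grip_force: 0.0
```

Run:
```python
from h import *
v=np.load("pics/w3.npy");c=cam("wrist",dict(tool_pos=v[:3],tool_rot=v[3:]))
s=arm.observe();im=arm.read_camera("wrist");cv2.imwrite("pics/w4.png",im);d=cam("wrist",s)
x,y=proj(d,[[.4848,.1785,.046]])[0].astype(int);print(x,y)
h=blk(im,(x-22,y-32,x+23,y+32));r=cv2.minAreaRect(h);print(r)
q=cv2.minAreaRect((plane(d,h[:,0],.046)[:,:2]*1000).astype(np.float32));print(q)
print(tri(c,(318.44,183.82),d,r[0]))
rel([.4848,.1785,.048],.342)
```

```text
318 138
((319.0, 138.0), (56.0, 30.0), 90.0)
((485.135986328125, 178.01248168945312), (27.551321029663086, 51.664459228515625), 19.55633544921875)
(array([0.48492793, 0.17850762, 0.0433113 ]), [np.float64(2.9580095477918375e-05), np.float64(2.958009547774643e-05)])
pos [0.5018 0.1286 0.2025] yaw 0.343 j6 -0.228 rv [ 0.    -0.     0.001] shift cm [ 5.27  0.07 15.45]
```

Triangulated height is 43 mm, against 46 expected: consistent. Going down and gripping.

Request:
send_rows:
  targets:
    - {"tx": 2.6, "ty": 0, "tz": 2, "rx": 0, "ry": 0, "rz": 0, "fingers": 4.2}
    - {"tx": 2.7, "ty": 0.1, "tz": 3, "rx": 0, "ry": 0, "rz": 0, "fingers": 4.2}
    - {"tx": 0, "ty": 0, "tz": 3, "rx": 0, "ry": 0, "rz": 0, "fingers": 4.2}
    - {"tx": 0, "ty": 0, "tz": 3, "rx": 0, "ry": 0, "rz": 0, "fingers": 4.2}
    - {"tx": 0, "ty": 0, "tz": 2.5, "rx": 0, "ry": 0, "rz": 0, "fingers": 4.2}
    - {"tx": 0, "ty": 0, "tz": 1.9, "rx": 0, "ry": 0, "rz": 0, "fingers": 4.2}
    - {"tx": 0, "ty": 0, "tz": 0, "rx": 0, "ry": 0, "rz": 0, "fingers": 4.2}

```text
time_s: 7.25
tool_pos: [0.4831, 0.1787, 0.047]
tool_rot: [-1.807, -2.567, 0.004]
wrist_force: [-0.4, -0.7, -0.8]
finger_gap: 0.489
grip_force: 0.0
```

Request:
send_rows:
  targets:
    - {"tx": 0, "ty": 0, "tz": 0, "rx": 0, "ry": 0, "rz": 0, "fingers": 2.3}
    - {"tx": 0, "ty": 0, "tz": 0, "rx": 0, "ry": 0, "rz": 0, "fingers": 2.3}
    - {"tx": 0, "ty": 0, "tz": 0, "rx": 0, "ry": 0, "rz": 0, "fingers": 2.3}
    - {"tx": 0, "ty": 0, "tz": 0, "rx": 0, "ry": 0, "rz": 0, "fingers": 2.3}

```text
time_s: 7.75
tool_pos: [0.4852, 0.1784, 0.0492]
tool_rot: [1.809, 2.567, 0.002]
wrist_force: [-0.9, 0.5, 2.7]
finger_gap: 0.313
grip_force: 33.1
```

Gripped (27 mm). Lifting, turning to the board's yaw, then carrying it over.

Request:
send_rows:
  targets:
    - {"tx": 0, "ty": 0, "tz": -3, "rx": 0, "ry": 0, "rz": 0, "fingers": 2.3}
    - {"tx": 0, "ty": 0, "tz": -4.5, "rx": 0, "ry": 0, "rz": 0, "fingers": 2.3}
    - {"tx": 0, "ty": 0, "tz": -4.5, "rx": 0, "ry": 0, "rz": 0, "fingers": 2.3}
    - {"tx": 0, "ty": 0, "tz": -1, "rx": 0, "ry": 0, "rz": 0.17, "fingers": 2.3}
    - {"tx": 0, "ty": 0, "tz": 0, "rx": 0, "ry": 0, "rz": 0.17, "fingers": 2.3}
    - {"tx": 0, "ty": 0, "tz": 0, "rx": 0, "ry": 0, "rz": 0.17, "fingers": 2.3}
    - {"tx": 0, "ty": 0, "tz": 0, "rx": 0, "ry": 0, "rz": 0.169, "fingers": 2.3}

```text
time_s: 8.62
tool_pos: [0.4842, 0.1781, 0.1782]
tool_rot: [-2.567, -1.811, 0.0]
wrist_force: [0.2, 0.1, -0.3]
finger_gap: 0.321
grip_force: 32.6
```

Request:
send_rows:
  targets:
    - {"tx": -4.9, "ty": 2.8, "tz": 0, "rx": 0, "ry": 0, "rz": 0, "fingers": 2.3}
    - {"tx": -4.9, "ty": 2.9, "tz": 0, "rx": 0, "ry": 0, "rz": 0, "fingers": 2.3}
    - {"tx": -4.9, "ty": 2.9, "tz": 0, "rx": 0, "ry": 0, "rz": 0, "fingers": 2.3}
    - {"tx": -4.9, "ty": 2.9, "tz": 0, "rx": 0, "ry": 0, "rz": 0, "fingers": 2.3}
    - {"tx": -4.9, "ty": 2.9, "tz": 0, "rx": 0, "ry": 0, "rz": 0, "fingers": 2.3}
    - {"tx": -4.9, "ty": 2.9, "tz": 0, "rx": 0, "ry": 0, "rz": 0, "fingers": 2.3}
    - {"tx": -4.9, "ty": 2.9, "tz": 0, "rx": 0, "ry": 0, "rz": 0, "fingers": 2.3}
    - {"tx": -4.9, "ty": 2.9, "tz": 0, "rx": 0, "ry": 0, "rz": 0, "fingers": 2.3}

```text
time_s: 9.62
tool_pos: [0.5732, -0.2698, 0.1781]
tool_rot: [-2.562, -1.818, -0.0]
wrist_force: [0.2, -0.3, -0.4]
finger_gap: 0.316
grip_force: 32.7
```

Request:
send_rows:
  targets:
    - {"tx": -4.2, "ty": 2.4, "tz": 0, "rx": 0, "ry": 0, "rz": 0, "fingers": 2.3}
    - {"tx": 0, "ty": 0, "tz": 0, "rx": 0, "ry": 0, "rz": 0, "fingers": 2.3}
    - {"tx": 0, "ty": 0, "tz": 0, "rx": 0, "ry": 0, "rz": 0, "fingers": 2.3}

```text
time_s: 10.0
tool_pos: [0.5816, -0.3151, 0.1776]
tool_rot: [-2.561, -1.817, 0.0]
wrist_force: [0.0, 0.2, -0.5]
finger_gap: 0.317
grip_force: 32.7
```

Run:
```python
from h import *
s=arm.observe();im=arm.read_camera("wrist");cv2.imwrite("pics/w5.png",im);d=cam("wrist",s)
v=np.r_[s["tool_pos"],s["tool_rot"]];np.save("pics/w5.npy",v)
rel([.5995,-.2691,.18],-.336);print(s["finger_gap"],proj(d,[[.6038,-.2992,.016]]))
```

```text
pos [ 0.5817 -0.3144  0.1777] yaw -0.336 j6 -0.266 rv [-0.002 -0.001  0.   ] shift cm [ 4.87  0.19 -0.23]
0.3166454738051712 [[334.33888463 169.26635367]]
```

View pics/w5.png

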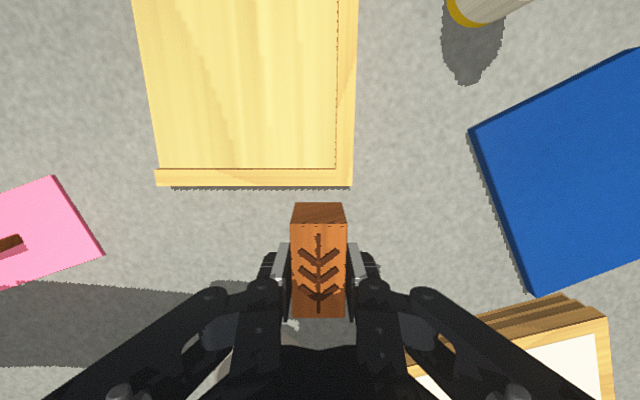

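The block is held upright, carved face up, at (319,260). The board's fence corner is at about (337,169) inside and (352,187) outside, and the inside was predicted at (334,169). I'll refine the corner and yaw.

Run:
```python
from h import *
im=cv2.imread("pics/w5.png");v=np.load("pics/w5.npy");c=cam("wrist",dict(tool_pos=v[:3],tool_rot=v[3:]))
hsv=cv2.cvtColor(im,cv2.COLOR_BGR2HSV);m=(hsv[...,1]>60)&(hsv[...,2]>120)
bot=np.array([(x,np.where(m[150:200,x])[0].max()+150.5) for x in range(175,340,3)],float)
rgt=np.array([(np.where(m[y,300:400])[0].max()+300.5,y) for y in range(10,175,3)],float)
def fit(px,z):
    P=plane(c,px,z)[:,:2].astype(np.float32);a=cv2.fitLine(P,cv2.DIST_HUBER,0,.001,.001).ravel();return a[:2],a[2:]
L=[]
for p in(rgt,bot): L.append(fit(p,.026))
(d1,p1),(d2,p2)=L
print("far-edge heading",np.arctan(d1[1]/d1[0])," side-edge heading",np.arctan(d2[1]/d2[0]))
t=np.linalg.solve(np.c_[d1,-d2],p2-p1);o=p1+d1*t[0];print("outer corner",o)
yaw=np.arctan(d2[1]/d2[0]);X=np.array([np.cos(yaw),np.sin(yaw)]);Y=np.array([-X[1],X[0]])
ic=o-.016*X+.016*Y;print("inner",ic,"block",ic-.014*X+.027*Y)
# height check of outer corner with the top and first corner pixel
T=cam("top");pc=proj(c,[[*o,.026]])[0];print(pc)
t0=cv2.imread("pics/top0.png");h0=cv2.cvtColor(t0,cv2.COLOR_BGR2HSV)
mm=np.zeros(t0.shape[:2],np.uint8);mm[125:215,335:420]=(h0[125:215,335:420,1]>70)*255
k=max(cv2.findContours(mm,0,1)[0],key=cv2.contourArea)[:,0];q=cv2.approxPolyDP(k.reshape(-1,1,2),5,True)[:,0];print(q.tolist())
pt=min(q,key=lambda a:np.hypot(*(a-proj(T,[[*o,.026]])[0])));print(pt,tri(c,pc,T,pt))
# held block: top-face yaw
h=blk(im,(280,222,360,322));z=v[2]-.04+.038
q=cv2.minAreaRect((plane(c,h[:,0],z)[:,:2]*1000).astype(np.float32));print("held",q,v[:3])
```

```text
far-edge heading 1.2360649  side-edge heading -0.33701578
outer corner [ 0.61481124 -0.31904975]
inner [ 0.60500205 -0.29865906] block [ 0.6007178  -0.26854852]
[352.00981834 186.47579784]
[[356, 132], [338, 188], [399, 207], [415, 150]]
[415 150] (array([ 0.61440433, -0.31584034,  0.03224697]), [np.float64(0.0014498789588652749), np.float64(0.0014498789588652482)])
held ((584.4581909179688, -306.90087890625), (37.45620346069336, 26.3839054107666), 70.84855651855469) [ 0.58156961 -0.31509953  0.17761737]
```

Corner fixed at (0.605, -0.2987), yaw -0.337; the outer corner triangulates to 32 mm, against 26 expected. I'll lower the block 3 mm clear of both fences, 1–2 mm above the board.

Request:
send_rows:
  targets:
    - {"tx": 2.6, "ty": 0, "tz": 0, "rx": 0, "ry": 0, "rz": 0, "fingers": 2.3}
    - {"tx": 2.7, "ty": 0, "tz": 2, "rx": 0, "ry": 0, "rz": 0, "fingers": 2.3}
    - {"tx": 0, "ty": 0, "tz": 3, "rx": 0, "ry": 0, "rz": 0, "fingers": 2.3}
    - {"tx": 0, "ty": 0, "tz": 3, "rx": 0, "ry": 0, "rz": 0, "fingers": 2.3}
    - {"tx": 0, "ty": 0, "tz": 2, "rx": 0, "ry": 0, "rz": 0, "fingers": 2.3}
    - {"tx": 0, "ty": 0, "tz": 1.4, "rx": 0, "ry": 0, "rz": 0, "fingers": 2.3}
    - {"tx": 0, "ty": 0, "tz": 0.4, "rx": 0, "ry": 0, "rz": 0, "fingers": 2.3}
    - {"tx": 0, "ty": 0, "tz": 0, "rx": 0, "ry": 0, "rz": 0, "fingers": 2.3}

```text
time_s: 11.05
tool_pos: [0.6, -0.2658, 0.0609]
tool_rot: [2.561, 1.818, 0.001]
wrist_force: [-0.6, 0.2, -0.5]
finger_gap: 0.318
grip_force: 32.7
```

Request:
send_rows:
  targets:
    - {"tx": 0, "ty": 0.15, "tz": 0, "rx": 0, "ry": 0, "rz": 0, "fingers": 2.3}
    - {"tx": 0, "ty": 0.15, "tz": 0, "rx": 0, "ry": 0, "rz": 0, "fingers": 2.3}
    - {"tx": 0, "ty": 0, "tz": 0, "rx": 0, "ry": 0, "rz": 0, "fingers": 2.3}

```text
time_s: 11.42
tool_pos: [0.6014, -0.2664, 0.0604]
tool_rot: [-2.56, -1.818, 0.003]
wrist_force: [-5.7, 1.5, 1.2]
finger_gap: 0.314
grip_force: 32.9
```

Request:
send_rows:
  targets:
    - {"tx": -0.15, "ty": 0, "tz": 0, "rx": 0, "ry": 0, "rz": 0, "fingers": 2.3}
    - {"tx": -0.15, "ty": 0, "tz": 0, "rx": 0, "ry": 0, "rz": 0, "fingers": 2.3}
    - {"tx": 0, "ty": 0, "tz": 0, "rx": 0, "ry": 0, "rz": 0, "fingers": 2.3}

```text
time_s: 11.8
tool_pos: [0.6013, -0.2668, 0.06]
tool_rot: [-2.558, -1.815, -0.003]
wrist_force: [-3.0, 6.1, 2.1]
finger_gap: 0.312
grip_force: 33.0
```

```bash
python3 -c "
from h import *
rel([.6007,-.2685,.0572],-.337);s=arm.observe();M=R.from_rotvec(s['tool_rot']).as_matrix();print('F tool',M.T@s['wrist_force'])"
```

```text
pos [ 0.6013 -0.2668  0.06  ] yaw -0.337 j6 -0.192 rv [-0.003 -0.004  0.   ] shift cm [-0.18  0.    0.28]
F tool [ 4.75236738 -4.83762524 -2.05374902]
```

The block presses on both fences with about 5 N each. Now easing off sideways and lowering onto the board.

Request:
send_rows:
  targets:
    - {"tx": 0.08, "ty": -0.08, "tz": 0.15, "rx": 0, "ry": 0, "rz": 0, "fingers": 2.3}
    - {"tx": 0, "ty": 0, "tz": 0.15, "rx": 0, "ry": 0, "rz": 0, "fingers": 2.3}
    - {"tx": 0, "ty": 0, "tz": 0, "rx": 0, "ry": 0, "rz": 0, "fingers": 2.3}

```text
time_s: 12.18
tool_pos: [0.6012, -0.2667, 0.0575]
tool_rot: [-2.56, -1.817, -0.003]
wrist_force: [-3.5, 5.2, 2.9]
finger_gap: 0.313
grip_force: 33.1
```

Request:
send_rows:
  targets:
    - {"tx": 0, "ty": 0, "tz": 0.07, "rx": 0, "ry": 0, "rz": 0, "fingers": 2.3}
    - {"tx": 0, "ty": 0, "tz": 0, "rx": 0, "ry": 0, "rz": 0, "fingers": 2.3}
    - {"tx": 0, "ty": 0, "tz": 0, "rx": 0, "ry": 0, "rz": 0, "fingers": 4}
    - {"tx": 0, "ty": 0, "tz": 0, "rx": 0, "ry": 0, "rz": 0, "fingers": 4}
    - {"tx": 0, "ty": 0, "tz": 0, "rx": 0, "ry": 0, "rz": 0, "fingers": 4}

```text
time_s: 12.8
tool_pos: [0.6016, -0.2689, 0.0569]
tool_rot: [2.56, 1.817, 0.001]
wrist_force: [0.1, 0.0, -0.4]
finger_gap: 0.473
grip_force: 0.0
```

Request:
send_rows:
  targets:
    - {"tx": 0, "ty": 0, "tz": -1.5, "rx": 0, "ry": 0, "rz": 0, "fingers": 4}
    - {"tx": 0, "ty": 0, "tz": -3, "rx": 0, "ry": 0, "rz": 0, "fingers": 4}
    - {"tx": -2.5, "ty": 0, "tz": -4, "rx": 0, "ry": 0, "rz": 0, "fingers": 4}
    - {"tx": -2.5, "ty": 0, "tz": -4, "rx": 0, "ry": 0, "rz": 0, "fingers": 4}
    - {"tx": 0, "ty": 0, "tz": 0, "rx": 0, "ry": 0, "rz": 0, "fingers": 4}
    - {"tx": 0, "ty": 0, "tz": 0, "rx": 0, "ry": 0, "rz": 0, "fingers": 4}

```text
time_s: 13.55
tool_pos: [0.5844, -0.3155, 0.182]
tool_rot: [2.562, 1.818, 0.001]
wrist_force: [-0.1, 0.1, -0.3]
finger_gap: 0.468
grip_force: 0.0
```

Run:
```python
from h import *
s=arm.observe();im=arm.read_camera("wrist");cv2.imwrite("pics/w6.png",im);d=cam("wrist",s)
v=np.r_[s["tool_pos"],s["tool_rot"]];np.save("pics/w6.npy",v);print(v)
x,y=proj(d,[[.6007,-.2685,.054]])[0].astype(int);print(x,y)
h=blk(im,(x-35,y-50,x+35,y+50));print(cv2.minAreaRect(h))
q=cv2.minAreaRect((plane(d,h[:,0],.054)[:,:2]*1000).astype(np.float32));print(q)
cv2.imwrite("pics/w6c.png",cv2.resize(im[max(y-110,0):y+90,x-120:x+120],None,fx=2.5,fy=2.5,interpolation=cv2.INTER_CUBIC))
```

```text
[ 5.84448506e-01 -3.15451970e-01  1.82037771e-01  2.56174911e+00
  1.81790090e+00  8.04409078e-04]
317 144
((317.4999694824219, 142.5), (62.99999237060547, 30.999996185302734), 90.0)
((600.4034423828125, -267.0467834472656), (52.70943832397461, 27.231168746948242), 71.54206085205078)
```

View pics/w6c.png

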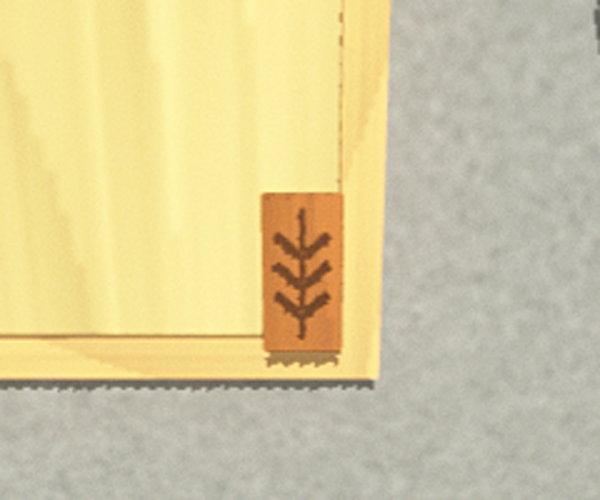

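The crop shows the block upright in the corner, carved face up at (302,270), both sides against the fences; measured centre is within 1.5 mm of snug. Now back to the cover.

Request:
send_rows:
  targets:
    - {"tx": 0, "ty": 0, "tz": 0, "rx": 0, "ry": 0, "rz": -0.146, "fingers": 4}
    - {"tx": 0, "ty": 0, "tz": 0, "rx": 0, "ry": 0, "rz": -0.146, "fingers": 4}
    - {"tx": 0, "ty": 0, "tz": 0, "rx": 0, "ry": 0, "rz": -0.147, "fingers": 4}
    - {"tx": 0, "ty": 0, "tz": 0, "rx": 0, "ry": 0, "rz": -0.147, "fingers": 4}

```text
time_s: 14.1
tool_pos: [0.5836, -0.3138, 0.179]
tool_rot: [-1.917, -2.483, 0.0]
wrist_force: [-0.4, -0.1, 0.1]
finger_gap: 0.468
grip_force: 0.0
```

Request:
send_rows:
  targets:
    - {"tx": 5.5, "ty": 1.4, "tz": 0, "rx": 0, "ry": 0, "rz": 0, "fingers": 4}
    - {"tx": 5.5, "ty": 1.4, "tz": 0, "rx": 0, "ry": 0, "rz": 0, "fingers": 4}
    - {"tx": 5.5, "ty": 1.4, "tz": 0, "rx": 0, "ry": 0, "rz": 0, "fingers": 4}
    - {"tx": 5.5, "ty": 1.4, "tz": 0, "rx": 0, "ry": 0, "rz": 0, "fingers": 4}
    - {"tx": 5.5, "ty": 1.4, "tz": 0, "rx": 0, "ry": 0, "rz": 0, "fingers": 4}
    - {"tx": 5.5, "ty": 1.4, "tz": 0, "rx": 0, "ry": 0, "rz": 0, "fingers": 4}
    - {"tx": 5.5, "ty": 1.4, "tz": 0, "rx": 0, "ry": 0, "rz": 0, "fingers": 4}
    - {"tx": 5.5, "ty": 1.4, "tz": 0, "rx": 0, "ry": 0, "rz": 0, "fingers": 4}

```text
time_s: 15.1
tool_pos: [0.5823, 0.141, 0.1795]
tool_rot: [-1.924, -2.48, 0.004]
wrist_force: [0.3, -0.0, 1.0]
finger_gap: 0.47
grip_force: 0.0
```

Request:
send_rows:
  targets:
    - {"tx": 5.5, "ty": 1.0, "tz": 0, "rx": 0, "ry": 0, "rz": 0, "fingers": 4}
    - {"tx": 0, "ty": 0, "tz": 0, "rx": 0, "ry": 0, "rz": 0, "fingers": 4}
    - {"tx": 0, "ty": 0, "tz": 0, "rx": 0, "ry": 0, "rz": 0, "fingers": 4}

```text
time_s: 15.48
tool_pos: [0.5789, 0.1945, 0.1799]
tool_rot: [-1.924, -2.481, 0.004]
wrist_force: [0.2, -0.6, 0.4]
finger_gap: 0.469
grip_force: 0.0
```

Run:
```python
from h import *
s=arm.observe();im=arm.read_camera("wrist");cv2.imwrite("pics/w7.png",im);c=cam("wrist",s)
x,y=proj(c,[[.580,.1997,.08]])[0].astype(int);w=im.astype(int);m=np.zeros(im.shape[:2],np.uint8)
k=(slice(max(y-60,0),y+60),slice(x-22,x+23));m[k]=(w[k][...,2]-w[k][...,1]>55)*255
rb=max(cv2.findContours(m,0,1)[0],key=cv2.contourArea);q=cv2.minAreaRect((plane(c,rb[:,0],.084)[:,:2]*1000).astype(np.float32));print("rib",q,cv2.minAreaRect(rb))
rel([q[0][0]/1000,q[0][1]/1000,.083],.2487)
```

```text
rib ((578.60205078125, 203.4283447265625), (10.73432731628418, 73.4673080444336), 14.098233222961426) ((321.0, 199.5), (89.0, 14.0), 90.0)
pos [0.5793 0.1937 0.1802] yaw 0.25 j6 -0.042 rv [-0.003  0.     0.001] shift cm [0.96 0.17 9.72]
```

Request:
send_rows:
  targets:
    - {"tx": 0.3, "ty": 0.1, "tz": 2.5, "rx": 0, "ry": 0, "rz": 0, "fingers": 4}
    - {"tx": 0.3, "ty": 0, "tz": 3, "rx": 0, "ry": 0, "rz": 0, "fingers": 4}
    - {"tx": 0, "ty": 0, "tz": 2.5, "rx": 0, "ry": 0, "rz": 0, "fingers": 4}
    - {"tx": 0, "ty": 0, "tz": 1.5, "rx": 0, "ry": 0, "rz": 0, "fingers": 4}
    - {"tx": 0, "ty": 0, "tz": 0.1, "rx": 0, "ry": 0, "rz": 0, "fingers": 4}
    - {"tx": 0, "ty": 0, "tz": 0, "rx": 0, "ry": 0, "rz": 0, "fingers": 4}

```text
time_s: 16.27
tool_pos: [0.5806, 0.2, 0.0865]
tool_rot: [1.927, 2.48, 0.002]
wrist_force: [0.4, 0.7, -0.1]
finger_gap: 0.467
grip_force: 0.0
```

Request:
send_rows:
  targets:
    - {"tx": 0, "ty": 0, "tz": 0, "rx": 0, "ry": 0, "rz": 0, "fingers": 0.8}
    - {"tx": 0, "ty": 0, "tz": 0, "rx": 0, "ry": 0, "rz": 0, "fingers": 0.8}
    - {"tx": 0, "ty": 0, "tz": 0, "rx": 0, "ry": 0, "rz": 0, "fingers": 0.8}
    - {"tx": 0, "ty": 0, "tz": 0, "rx": 0, "ry": 0, "rz": 0, "fingers": 0.8}

```text
time_s: 16.77
tool_pos: [0.5807, 0.2006, 0.087]
tool_rot: [1.926, 2.48, 0.003]
wrist_force: [-1.1, -0.8, 5.3]
finger_gap: 0.135
grip_force: 31.3
```

Request:
send_rows:
  targets:
    - {"tx": 0, "ty": -1.0, "tz": 0, "rx": 0, "ry": 0, "rz": 0, "fingers": 0.8}
    - {"tx": 0, "ty": -1.5, "tz": 0, "rx": 0, "ry": 0, "rz": 0, "fingers": 0.8}
    - {"tx": 0, "ty": -1.5, "tz": 0, "rx": 0, "ry": 0, "rz": 0, "fingers": 0.8}
    - {"tx": 0, "ty": -1.5, "tz": 0, "rx": 0, "ry": 0, "rz": 0, "fingers": 0.8}
    - {"tx": 0, "ty": -1.5, "tz": 0, "rx": 0, "ry": 0, "rz": 0, "fingers": 0.8}
    - {"tx": 0, "ty": -1.5, "tz": 0, "rx": 0, "ry": 0, "rz": 0, "fingers": 0.8}
    - {"tx": 0, "ty": -1.2, "tz": 0, "rx": 0, "ry": 0, "rz": 0, "fingers": 0.8}
    - {"tx": 0, "ty": 0, "tz": 0, "rx": 0, "ry": 0, "rz": 0, "fingers": 0.8}

```text
time_s: 17.77
tool_pos: [0.4855, 0.1762, 0.0869]
tool_rot: [1.926, 2.48, 0.003]
wrist_force: [0.2, 1.2, 8.7]
finger_gap: 0.131
grip_force: 31.7
```

Request:
send_rows:
  targets:
    - {"tx": 0, "ty": 0, "tz": 0, "rx": 0, "ry": 0, "rz": 0, "fingers": 0.8}
    - {"tx": 0, "ty": 0, "tz": 0, "rx": 0, "ry": 0, "rz": 0, "fingers": 4}
    - {"tx": 0, "ty": 0, "tz": 0, "rx": 0, "ry": 0, "rz": 0, "fingers": 4}
    - {"tx": 0, "ty": 0, "tz": -1, "rx": 0, "ry": 0, "rz": 0, "fingers": 4}
    - {"tx": 0, "ty": 0, "tz": -4, "rx": 0, "ry": 0, "rz": 0, "fingers": 4}
    - {"tx": 0, "ty": 0, "tz": -6, "rx": 0, "ry": 0, "rz": 0, "fingers": 4}
    - {"tx": 0, "ty": 0, "tz": -4, "rx": 0, "ry": 0, "rz": 0, "fingers": 4}
    - {"tx": 0, "ty": 0, "tz": 0, "rx": 0, "ry": 0, "rz": 0, "fingers": 4}

```text
time_s: 18.77
tool_pos: [0.4884, 0.1769, 0.2407]
tool_rot: [1.923, 2.476, 0.011]
wrist_force: [-0.2, -0.4, -0.3]
finger_gap: 0.47
grip_force: 0.0
```

Run:
```python
from h import *
s=arm.observe();im=arm.read_camera("wrist");cv2.imwrite("pics/w8.png",im);c=cam("wrist",s);print(s["tool_pos"])
x,y=proj(c,[[.486,.176,.084]])[0].astype(int);w=im.astype(int);m=np.zeros(im.shape[:2],np.uint8)
k=(slice(max(y-60,0),y+60),slice(x-22,x+23));m[k]=(w[k][...,2]-w[k][...,1]>55)*255
rb=max(cv2.findContours(m,0,1)[0],key=cv2.contourArea);q=cv2.minAreaRect((plane(c,rb[:,0],.084)[:,:2]*1000).astype(np.float32));print("rib",q)
d=np.array(q[0])/1000-[.532,.1867];print("box x",d@[np.cos(.2487),np.sin(.2487)])
sc=arm.read_camera("scene");cv2.imwrite("pics/s8.png",sc)
cv2.imwrite("pics/f8.png",np.hstack([cv2.resize(im,(400,250)),cv2.resize(sc[120:340,140:500],(400,250))]))
```

```text
[0.48839419 0.17694111 0.24074346]
rib ((485.25567626953125, 176.75010681152344), (11.066094398498535, 78.47335815429688), 14.305143356323242)
box x -0.0477552599264458
```

View pics/f8.png

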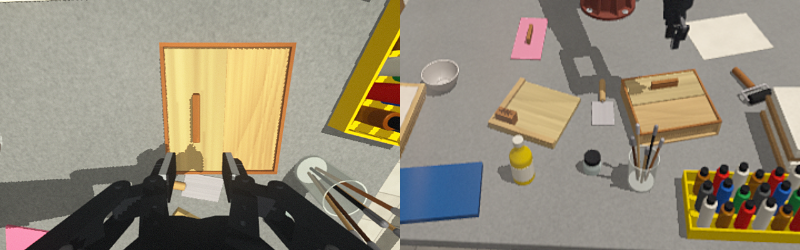

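The cover is shut: the rib at wrist (195,118) measures -0.048 m, the same as at the start. The scene half shows the block in the board's corner at (507,115), with the other things in place and the arm clear. Handing in.

```bash
python3 -c "
from station import arm
print(arm.close_job())"
```

```text
the job is handed in; nothing more can be done
None
```

I handed the job in at about 19 s of robot time; the hand-in returned no verdict. My last pictures show the oblong block, found in the middle pocket, flat and carved face up in the board's fenced corner (within about 1.5 mm of snug), the cover slid shut, and nothing else on the bench visibly moved.

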